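# Hitch the jar carrier to the lane's safety pin

## Robot

A 7-joint arm with a two-finger parallel gripper is mounted at the origin on the work surface. World frame = base frame: x ahead of the robot, y to its left, z up, the work surface at z = 0. Lengths are in m, angles in rad, forces in N, time in s.
With the tool pointing down it reaches from about 0.4 to 0.85 m from the base axis. Payload 4.5 kg.
Tool frame: the origin (TCP) lies at the very end of the fingers, on their centre line; the grasp point (between the pads) lies 19 mm behind it; z points along the fingers, y is the line along which they close (so a half turn about z gives the same grasp; the last joint's range is limited). The gripper opens to 88 mm and grips with 3 to 60 N. Pads are 18 mm wide; open, the fingers measure 123 mm over their backs; the gripper's body (75 mm by 187 mm) begins 45 mm behind the grasp point.
Start: joints at [1.292, 0.689, -0.195, 1.565, 0.157, 0.902, -0.215], TCP at [0.192, -0.595, 0.239] pointing down, gripper open.
Joint ranges: [-3.01, 3.01], [-0.46, 2.08], [-1.47, 1.51], [0.13, 2.56], [-1, 4.14], [0.04, 2.09], [-2.66, 2.66]. Speed limits (rad/s): [2.57, 2.57, 3.14, 3.14, 3.14, 3.14, 3.14].

## Interface

Orientations are given as a unit quaternion [x, y, z, w].
In Python, from cell import arm gives the robot as it stands.
- The arm moves only by the shell command python3 -m handwheel 'ROWS' [OPENING]. ROWS is a JSON object of lists of equal length, an entry for each row: "translation": the shift along the tool's x, y, z in m, a list of three; "turn": the turn, a rotation vector about the tool's x, y, z in degrees, a list of three. A call has 1 to 20 rows; each row shifts and turns the commanded pose from where the row before left it, along the tool's axes as they then stand; what a row does not reach is not made up. A row lasts 1/10 s, in which the tool goes at most 50 mm and 8.59 degrees, less where a joint would pass 70% of its speed; a pose out of reach is approached as far as the arm can. A call with a gripper value outside its range is refused whole. OPENING is the finger opening in m, from 0 to 0.0881, set as the call begins (- or left out, the last holds). The fingers move at their own pace and stop on an object; the grip force is fixed at half the most. Time passes only in rows, so rows that do not move let the fingers close. It gives the time, the measured TCP pose, the force, the opening and the grip force at its end, in the units of the state.
- arm.sense(): the state, without advancing time (a new reading comes with each control period).
- arm.grab_frame(name): name is "side" or "top"; returns a dict with "image" (420x560x3 uint8, blue, green, red), "depth" (420x560 float32, m along the optical axis (not along the pixel's ray), 0 where there is no reading), "K" (3x3 intrinsics, pixels), "k1" (the pictures are not rectified: a ray, as slopes to the right and down, at radius r is drawn at 1 + k1 r^2 times it, then the intrinsics apply), "world_to_cam" (4x4, takes a point from world to camera coordinates). Camera axes: x right, y down, z forward; pixel columns grow to the right and rows downward; lengths in m; the calibration is good to about 2 mm. A picture is of the moment at which its call begins.
- arm.close_job(): hands the job in; it is judged then, once.
Trained networks look in a picture, given as the dict that the camera call returned (one of the last four; its "shot" number tells which), for a name from the list of things; names that differ only in an ending like _2 or _b are one class to them, and where a whole thing is asked for, a point or a joint stands for the part that bears it (a point fixed in the world has none). Each returns a list of dicts, best first, with "confidence" (0 to 1); they miss things now and then, are a little off and sometimes report something else, mostly with a low value. They report only what shows in the picture. A call takes as long as a camera call.
- arm.look_for(picture, label): "position" ([x, y, z] in m, in the coordinates of the camera as it stood for that picture, good to about 4 mm: the middle of the surface that is visible of it).
- arm.spot_point(picture, label): "position" ([x, y, z] in m, in the coordinates of the camera as it stood for that picture, good to about 4 mm: a listed point, or the origin of a listed thing).
The state is a dict: "clock": time; "joints": joint angles; "joint_velocities": joint speeds; "effort": joint torques, N m; "ee_pos": TCP position; "eef_rot": TCP orientation; "contact_force": force on the tool from outside, world axes, zero at the start; "torque": the same for the moment, N m; "width": finger opening in m; "grip_force": force on a finger pad.
Only numpy, scipy, OpenCV 4.12 (cv2) and the standard library are available. Lean on these libraries where they do the work, as an engineer would, in place of code of your own. Each camera call takes 0.05 s, during which the arm holds its last target. There are 200 camera calls.

## Task

Slide the jar carrier along its lane by pushing on its orange end plate, until its hook has run onto the red pin and the yellow sprung latch has snapped shut behind the pin, then let go. Let the pin work the latch (do not touch the latch with the gripper), do not lift the carrier, keep its two jars standing in it, and leave the other things on the bench where they are.

Things in the scene. Friction and masses are not known exactly. Their poses are not given: they have to be found in the camera images.
- lane: Fixed aluminium lane on the bench, 450 x 124 x 6 thick, two blue side curbs 84 apart, tops 24 above the bench. Origin on the bench on the red pin's axis; +x is the way the carrier travels to and past the pin, z up. It runs from x = -335 (open end, behind the carrier) to x = +115 (yellow end stop, 28 high). It lies crosswise before the robot, pin end to the robot's right; place and yaw vary
- hitch_pin (a point): Point on the axis of the vertical red hitch pin, 38 above the bench (the hook's mid-height). The pin is fixed to the lane: 16 diameter, with a 26 diameter head, top 65 above the bench; the hook slides under the head
- carrier: Loose white jar carrier, 0.7 kg with its jars (varies), on runners between the curbs (4 play each side); slides at 4 to 10 N, stays where left. Body 130 x 76, walls 34 high; origin under the body's centre, +x towards its hook (lane's +x within 2 degrees). Orange push plate at its rear, x = -65 to -59, 76 wide, 4 to 74 above its underside. Dark steel hook in front out to x = 167, level, 25 to 39 up
- push_face (a point): Centre of the outer (rear) face of the carrier's orange push plate, 50 above the carrier's underside (56 above the bench); plate top 24 higher. Axes as the carrier's: push along +x. Nothing stands behind it over the lane; the jars in front of it reach 84 above the bench
- hook_bowl (a point): Point in the hook where the pin's axis lies when the pin is bottomed in it (firm stop), 88 ahead of the carrier's origin, axes as the carrier's. The shut latch lies across the mouth 46 ahead of this point; the flared mouth ends 79 ahead. The latch snaps shut when the pin's axis is about 5 to 12 ahead of this point: push to the firm stop to be sure
- latch (a joint): The hook's yellow latch, a 36 long bar across the mouth on an upright hinge: 0 = shut (its spring returns it), grows as the entering pin swings it into the hook, to about 1 to 1.3 rad, until it snaps back; opens inwards only, adding about 3 N to the push
- cargo0_mid (a point): Glass culture jar with a white cap standing loose in the carrier's rear well, 53 diameter, 66 tall; point at its centre half-way up
- cargo1_mid (a point): The same with a yellow cap, in the carrier's front well; point at its centre half-way up
- jar_near_mid (a point): Bystander: culture jar, 56 diameter, 75 tall, standing on the bench beside the lane near the pin; point at its centre half-way up
- jar_a_mid (a point): Bystander: culture jar, 64 diameter, 90 tall; centre half-way up
- jar_b_mid (a point): Bystander: culture jar with yellow cap, 60 diameter, 85 tall; centre half-way up
- jar_c_mid (a point): Bystander: culture jar, 68 diameter, 100 tall; centre half-way up
- dishes: Bystander: stack of three clear culture dishes, 90 diameter, 41 high; origin under its centre
- spatula: Bystander: spatula lying on the bench; origin under its middle

How it is judged:
By the outcome, as a careful person would: the job done as asked, in the order asked, and still so for the second after the job is handed in, with the robot touching nothing.
It also fails if it takes over 32 s, if anything falls off the work surface, if the arm or the gripper's body presses on something with over 40 N, if the wrist force passes 120 N, or if a joint passes its speed limit or range.

## Working session

There is one attempt and no reset: what is moved stays moved. The work goes in short steps, Python scripts to look and compute and a shell command to move; the robot and the scene stay as the last step left them, time stands still between calls to the robot, and variables do not carry over. Pictures are saved under pics/ and viewed, at most 10 in all, crops included, and the job is handed in when it is done.

```bash
mkdir -p pics; cat > h.py <<'E'
import numpy as np, cv2
from cell import arm
def w(f,p): 
    T=np.linalg.inv(f["world_to_cam"]); return (T@np.r_[p,1])[:3]
def look(names,cams=("side","top"),save=None):
    for c in cams:
        f=arm.grab_frame(c)
        if save: cv2.imwrite(f"pics/{save}_{c}.png",f["image"])
        for n in names:
            r=arm.spot_point(f,n)
            print(c,n,[(np.round(w(f,d["position"]),4).tolist(),round(d["confidence"],2)) for d in r[:2]])
E
python3 - <<'E'
from h import *
look(["lane","hitch_pin","carrier","push_face","hook_bowl","cargo0_mid","cargo1_mid","jar_near_mid","jar_a_mid","jar_c_mid","dishes","spatula"],save="a")
s=arm.sense();print(s["clock"],s["ee_pos"],s["eef_rot"],s["contact_force"],s["width"])
E
```

```text
side lane [([0.5624, -0.1526, -0.0017], 0.66)]
side hitch_pin [([0.5664, -0.1535, 0.0397], 0.95)]
side carrier [([0.5748, 0.0419, 0.0063], 0.84)]
side push_face [([0.5732, 0.1098, 0.0527], 0.74)]
side hook_bowl [([0.5626, -0.0428, 0.043], 0.97)]
side cargo0_mid [([0.5705, 0.0756, 0.0546], 0.74)]
side cargo1_mid [([0.5727, 0.0125, 0.0527], 0.7)]
side jar_near_mid [([0.6959, -0.1008, 0.0364], 0.73)]
side jar_a_mid [([0.6492, -0.3726, 0.0455], 0.85)]
side jar_c_mid [([0.7692, 0.1094, 0.0527], 0.83)]
side dishes [([0.567, 0.4571, 0.0033], 0.96)]
side spatula [([0.3776, -0.4064, -0.0013], 0.85)]
top lane [([0.5705, 0.0744, 0.0501], 0.62)]
top hitch_pin [([0.5633, -0.1488, 0.035], 0.89)]
top carrier [([0.5718, 0.0478, 0.0039], 0.79)]
top push_face [([0.5713, 0.1107, 0.0545], 0.81)]
top hook_bowl [([0.5653, -0.0412, 0.0355], 0.94)]
top cargo0_mid [([0.5716, 0.0757, 0.0501], 0.89), ([0.7673, 0.1134, 0.0493], 0.46)]
top cargo1_mid [([0.5662, 0.0174, 0.0512], 0.8)]
top jar_near_mid [([0.702, -0.1012, 0.0419], 0.74)]
top jar_a_mid [([0.6515, -0.3687, 0.0428], 0.79)]
top jar_c_mid [([0.7684, 0.1119, 0.0483], 0.77)]
top dishes [([0.5677, -0.0383, 0.036], 0.75), ([0.5651, 0.458, 0.0006], 0.56)]
top spatula [([0.3782, -0.3991, -0.0051], 0.97)]
1.3 [ 0.19237438 -0.59466682  0.23873107] [9.87787867e-01 1.55804777e-01 8.40917266e-07 2.07066498e-05] [ 0.8750171  -0.28252803 -0.21518022] 0.08791842949118822
```

View pics/a_top.png

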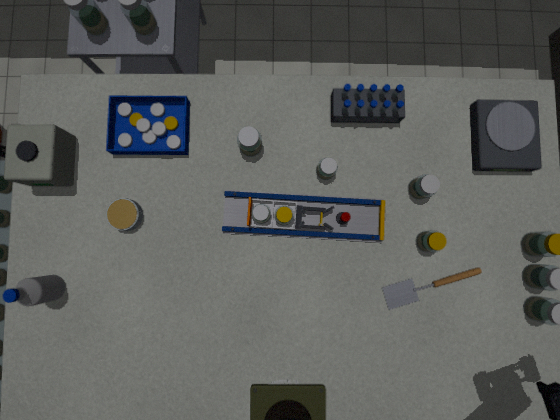

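```bash
python3 -m handwheel '{"translation":[[0.03,-0.0308,0],[0.03,-0.0308,0],[0.03,-0.0308,0],[0.03,-0.0308,0],[0.03,-0.0308,0],[0.03,-0.0308,0],[0.03,-0.0308,0],[0.03,-0.0308,0],[0.03,-0.0308,0],[0.03,-0.0308,0],[0.03,-0.0308,0],[0.03,-0.0308,0],[0.03,-0.0308,0],[0.03,-0.0308,0],[0.03,-0.0308,0],[0.03,-0.0308,0],[0.03,-0.0308,0],[0.03,-0.0308,0],[0.03,-0.0308,0],[0.03,-0.0308,0]],"turn":[[0,0,0],[0,0,0],[0,0,0],[0,0,0],[0,0,0],[0,0,0],[0,0,0],[0,0,0],[0,0,0],[0,0,0],[0,0,0],[0,0,0],[0,0,0],[0,0,0],[0,0,0],[0,0,0],[0,0,0],[0,0,0],[0,0,0],[0,0,0]]}' 0.02
```

```text
clock: 3.3
ee_pos: [0.5743, 0.1778, 0.2388]
eef_rot: [0.988, 0.156, 0.0, 0.0]
contact_force: [-0.1, -0.5, -0.3]
width: 0.02
grip_force: 0.0
```

The top view shows the lane nearly horizontal in the image: orange plate at (250,212), jars at (261,213) and (285,214), hook at (315,217), pin at (344,217). Nothing stands behind the plate. Next I measure the lane yaw from the blue curbs.

```bash
python3 - <<'E'
from h import *
f=arm.grab_frame("top"); cv2.imwrite("pics/b_top.png",f["image"])
im=f["image"].astype(int)
m=(im[...,0]>im[...,2]+50)&(im[...,0]>im[...,1]+25)
v,u=np.nonzero(m&(f["depth"]>0)); z=f["depth"][v,u]; K=f["K"]
p=cv2.undistortPoints(np.stack([u,v],1).astype(float)[:,None],K,np.array([f["k1"],0,0,0,0.]))[:,0]
T=np.linalg.inv(f["world_to_cam"]); P=(T@np.c_[p*z[:,None],z,np.ones(len(z))].T).T[:,:3]
for a,b in((.58,.66),(.48,.56)):
    s=P[(P[:,0]>a)&(P[:,0]<b)&(P[:,1]<.21)&(P[:,1]>-.29)&(P[:,2]>.015)&(P[:,2]<.04)]
    k=np.polyfit(s[:,1],s[:,0],1); print(len(s),k,s[:,1].min(),s[:,1].max(),np.degrees(np.arctan(k[0])))
E
```

```text
587 [0.05162392 0.6175112 ] -0.25196194689610085 0.1765918838827809 2.955209276217969
524 [0.05164846 0.51937366] -0.2466210202302821 0.18017239519659634 2.956611589127893
```

```bash
python3 -m handwheel '{"translation":[[0,0,0],[0,0,0],[0,0,0],[0,0,0],[0,0,0],[0,0,0],[0,0,0],[0,0,0],[0,0,0],[0,0,0]],"turn":[[0,0,-7.2],[0,0,-7.2],[0,0,-7.2],[0,0,-7.2],[0,0,-7.2],[0,0,-7.2],[0,0,-7.2],[0,0,-7.2],[0,0,-7.2],[0,0,-5]]}'
```

```text
clock: 4.35
ee_pos: [0.5736, 0.1757, 0.2387]
eef_rot: [0.72, 0.694, -0.0, 0.0]
contact_force: [-0.1, -1.5, 0.0]
width: 0.02
grip_force: 0.0
```

```bash
python3 -m handwheel '{"translation":[[0,0.004,0.03],[0,0,0.04],[0,0,0.04],[0,0,0.04],[0,0,0.03],[0,0,0.016],[0,0,0],[0,0,0],[-0.015,0,0],[-0.015,0,0],[-0.01,0,0],[0,0,0]],"turn":[[0,0,0.85],[0,0,0],[0,0,0],[0,0,0],[0,0,0],[0,0,0],[0,0,0],[0,0,0],[0,0,0],[0,0,0],[0,0,0],[0,0,0]]}'; python3 - <<'E'
from h import *
look(["push_face","hook_bowl","hitch_pin"],save="c")
E
```

```text
clock: 5.55
ee_pos: [0.5758, 0.1321, 0.0432]
eef_rot: [0.728, 0.686, -0.001, 0.001]
contact_force: [-0.0, -0.4, -0.6]
width: 0.0198
grip_force: 0.0
side push_face [([0.575, 0.1068, 0.0549], 0.88)]
side hook_bowl [([0.5642, -0.0425, 0.041], 0.91)]
side hitch_pin [([0.5665, -0.1543, 0.0346], 0.9)]
top push_face [([0.5702, 0.0498, 0.0062], 0.4)]
top hook_bowl [([0.5674, -0.0376, 0.0353], 0.9), ([0.3762, -0.4014, 0.0], 0.34)]
top hitch_pin [([0.5627, -0.149, 0.0362], 0.58)]
```

View pics/c_side.png

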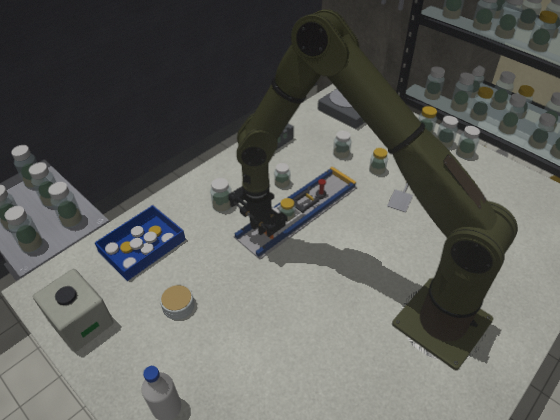

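The side view shows the fingers at about (262,210), just behind the plate and clear of the jars. I'll push steadily.

```bash
python3 -m handwheel '{"translation":[[-0.003,0,0],[-0.003,0,0],[-0.003,0,0],[-0.004,0,0],[-0.005,0,0],[-0.005,0,0],[-0.005,0,0],[-0.005,0,0],[-0.005,0,0],[-0.005,0,0],[-0.005,0,0],[-0.005,0,0],[-0.005,0,0],[-0.005,0,0],[-0.005,0,0],[-0.005,0,0],[-0.005,0,0],[-0.004,0,0],[-0.003,0,0]],"turn":[[0,0,0],[0,0,0],[0,0,0],[0,0,0],[0,0,0],[0,0,0],[0,0,0],[0,0,0],[0,0,0],[0,0,0],[0,0,0],[0,0,0],[0,0,0],[0,0,0],[0,0,0],[0,0,0],[0,0,0],[0,0,0],[0,0,0]]}'; python3 - <<'E'
from h import *
look(["push_face","hook_bowl","hitch_pin"],save="d")
E
```

```text
clock: 7.85
ee_pos: [0.5717, 0.0542, 0.0432]
eef_rot: [0.725, 0.688, 0.003, -0.001]
contact_force: [0.6, 10.3, 1.1]
width: 0.0203
grip_force: 4.7
side push_face [([0.5737, 0.0408, 0.0541], 0.8), ([0.5627, -0.1547, -0.0032], 0.47)]
side hook_bowl [([0.5629, -0.1086, 0.0402], 0.93), ([0.3782, -0.4041, -0.0033], 0.64)]
side hitch_pin [([0.5613, -0.1547, 0.0357], 0.9)]
top push_face []
top hook_bowl [([0.5681, -0.107, 0.037], 0.57), ([0.7687, 0.1143, 0.0506], 0.5)]
top hitch_pin [([0.5604, -0.1469, 0.0365], 0.75)]
```

```bash
python3 -m handwheel '{"translation":[[-0.003,0,0],[-0.004,0,0],[-0.004,0,0],[-0.004,0,0],[-0.004,0,0],[-0.004,0,0],[-0.004,0,0],[-0.004,0,0],[-0.004,0,0],[-0.003,0,0]],"turn":[[0,0,0],[0,0,0],[0,0,0],[0,0,0],[0,0,0],[0,0,0],[0,0,0],[0,0,0],[0,0,0],[0,0,0]]}'; python3 - <<'E'
from h import *
look(["push_face","hook_bowl","hitch_pin"],save="e")
E
```

```text
clock: 9.25
ee_pos: [0.5685, 0.0135, 0.0427]
eef_rot: [0.726, 0.688, 0.0, -0.0]
contact_force: [-0.5, 5.1, 0.5]
width: 0.0198
grip_force: 2.6
side push_face [([0.5655, 0.0021, 0.0547], 0.57)]
side hook_bowl [([0.5583, -0.1479, 0.0421], 0.9), ([0.7688, 0.1069, 0.0505], 0.56)]
side hitch_pin [([0.5637, -0.1525, 0.0397], 0.92)]
top push_face []
top hook_bowl [([0.5637, -0.149, 0.0352], 0.49)]
top hitch_pin [([0.5615, -0.1462, 0.0362], 0.67), ([0.7667, 0.1116, 0.0462], 0.19)]
```

Near the end; now small steps to the firm stop.

```bash
Z='[0,0,0]'; python3 -m handwheel '{"translation":[[-0.002,0,0],[-0.002,0,0],[-0.002,0,0],[-0.002,0,0],[0,0,0],[0,0,0]],"turn":[[0,0,0],[0,0,0],[0,0,0],[0,0,0],[0,0,0],[0,0,0]]}'
```

```text
clock: 10.25
ee_pos: [0.5687, 0.0124, 0.0431]
eef_rot: [0.725, 0.689, 0.004, -0.003]
contact_force: [-1.4, 14.7, 0.9]
width: 0.0201
grip_force: 7.3
```

```bash
python3 -m handwheel '{"translation":[[-0.002,0,0],[-0.002,0,0],[-0.002,0,0],[-0.002,0,0],[0,0,0],[0,0,0]],"turn":[[0,0,0],[0,0,0],[0,0,0],[0,0,0],[0,0,0],[0,0,0]]}'
```

```text
clock: 10.85
ee_pos: [0.5689, 0.0124, 0.0438]
eef_rot: [0.723, 0.691, 0.009, -0.006]
contact_force: [-3.3, 27.8, 4.0]
width: 0.0201
grip_force: 13.5
```

It's at the firm stop: 28 N with no motion. I'll back off, rise and look.

```bash
python3 -m handwheel '{"translation":[[0.006,0,0],[0.006,0,0],[0.006,0,0],[0.008,0,0],[0.01,0,0],[0.015,0,0],[0.02,0,0],[0.02,0,0],[0,0,-0.03],[0,0,-0.04],[0,0,-0.04],[0.03,0,-0.04],[0.04,0,0],[0.04,0,0],[0.04,0,0],[0,0,0],[0,0,0]],"turn":[[0,0,0],[0,0,0],[0,0,0],[0,0,0],[0,0,0],[0,0,0],[0,0,0],[0,0,0],[0,0,0],[0,0,0],[0,0,0],[0,0,0],[0,0,0],[0,0,0],[0,0,0],[0,0,0],[0,0,0]]}'; python3 - <<'E'
from h import *
look(["push_face","hook_bowl","hitch_pin","cargo0_mid","cargo1_mid","jar_near_mid"],save="f")
a=cv2.imread("pics/f_top.png")[175:255,215:395]; b=cv2.imread("pics/f_side.png")[150:260,225:365]
cv2.imwrite("pics/g.png",np.vstack([cv2.resize(a,(640,284),interpolation=3),cv2.resize(b[:,:],(400,314),interpolation=3) if 0 else cv2.copyMakeBorder(cv2.resize(b,(400,314),interpolation=3),0,0,0,240,0)]))
E
```

```text
clock: 12.55
ee_pos: [0.5802, 0.2395, 0.1925]
eef_rot: [0.725, 0.689, -0.0, -0.0]
contact_force: [0.9, -0.4, 0.7]
width: 0.0203
grip_force: 0.0
side push_face [([0.566, -0.0012, 0.052], 0.63)]
side hook_bowl [([0.5563, -0.1507, 0.0436], 0.71), ([0.7719, 0.1041, 0.0528], 0.51)]
side hitch_pin [([0.5636, -0.1513, 0.0358], 0.64), ([0.3794, -0.4033, -0.0009], 0.23)]
side cargo0_mid [([0.5636, -0.0353, 0.0543], 0.72)]
side cargo1_mid [([0.5654, -0.0953, 0.0534], 0.59)]
side jar_near_mid [([0.6936, -0.1004, 0.0371], 0.6)]
top push_face [([0.5664, 0.0046, 0.0532], 0.84), ([0.5639, -0.0601, 0.0069], 0.25)]
top hook_bowl [([0.5612, -0.1498, 0.0364], 0.84), ([0.5653, -0.0339, 0.0496], 0.29)]
top hitch_pin [([0.5591, -0.1487, 0.0359], 0.89)]
top cargo0_mid [([0.5675, -0.0339, 0.0471], 0.76)]
top cargo1_mid [([0.5634, -0.0902, 0.0488], 0.69), ([0.6534, -0.3721, 0.0425], 0.37)]
top jar_near_mid [([0.6974, -0.1025, 0.0375], 0.58), ([0.5655, -0.0334, 0.0472], 0.22)]
```

View pics/g.png

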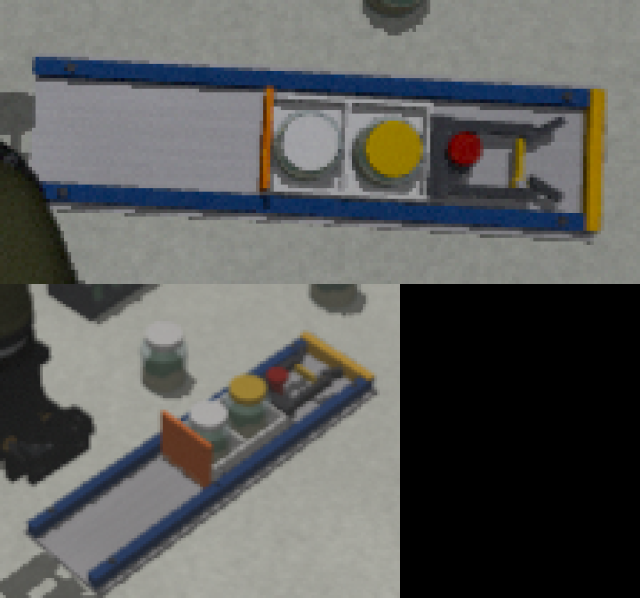

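The crop shows the red pin seated in the hook at (464,149) and the yellow latch straight across the mouth, shut, at (519,162). Both jars are standing at (308,140) and (394,148), and the gripper is clear.

```bash
python3 -c "
from cell import arm
print(arm.close_job())"
```

```text
the job is handed in; nothing more can be done
None
```

The carrier is pushed to the firm stop with the pin seated in its hook and the latch shut behind it; both jars are standing, the gripper is clear, and the job was handed in at about 13 s.

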